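Serve chocolates from the counter dispenser

ROBOT

A 6-joint arm with a two-finger parallel gripper is mounted at the origin on the work surface. World frame = base frame: x ahead of the robot, y to its left, z up, the work surface at z = 0. Lengths are in mm, angles in rad, forces in N, time in s.
With the tool pointing down it reaches from about 300 to 850 mm from the base axis. Payload 4.2 kg.
Tool frame: the origin (TCP) lies midway between the tips of the shut fingers; the grasp point (between the pads) lies 19 mm behind it; z points along the fingers, x is the direction in which the jaws open and shut, and the axes are right-handed (so a half turn about z gives the same grasp; the last joint's range is limited). The gripper opens to 91 mm and grips with 3 to 60 N. Pads are 32 mm wide; open, the fingers measure 118 mm over their backs; the gripper's body (76 mm by 178 mm) begins 60 mm behind the grasp point.
Start: joints at [-1.211, 0.32, 1.565, -0, 1.257, -0.02], TCP at [213.177, -534.04, 213.976] pointing down, gripper open.
Joint ranges: [-3.11, 3.11], [-0.84, 2.01], [0.21, 2.61], [-1.34, 4.49], [0.05, 2.63], [-2.56, 2.56]. Speed limits (rad/s): [2.57, 2.57, 3.14, 3.14, 3.14, 3.14].

INTERFACE

Orientations are given as a 3x3 rotation matrix whose columns are the frame's x, y, z axes.
In Python, from bench import robot gives the robot as it stands.
- The arm moves only by the tool servo_tool, never from a script. Its argument "rows" is a list of rows, each a list of 5 numbers: the closure, from 0 (fully open) to 1 (shut), then the shift along the tool's x, y, z scaled (see below), then the turn about the tool's z scaled (see below). In form: [[jaw, dx, dy, dz, turn], ...]. A call has 1 to 20 rows; each row is the pose to reach, as a shift and turn from the pose measured when the call began, along the tool's axes at that moment, turning the shorter way round; what a row does not reach only later rows make up. The controller multiplies each number of a shift by 150 mm and each number of a turn by 180 degrees. A row lasts 1/10 s, in which the tool goes at most 50 mm and 8.59 degrees, less where a joint would pass 70% of its speed; a pose out of reach is approached as far as the arm can. A call with a number of a shift or a turn outside -1 to 1 is refused whole. A call with a gripper value outside its range is refused whole. The fingers move at their own pace and stop on an object; "force" is the grip in N (left out, the last holds). Time passes only in rows, so rows that repeat a pose let the fingers close. It gives the time, the measured TCP pose, the force and the opening at its end, in the units of the state.
- robot.observe(): the state, without advancing time (a new reading comes with each control period).
- robot.grab_frame(name): name is "side" or "top" or "wrist"; returns a dict with "frame" (480x640x3 uint8, red, green, blue), "range_z" (480x640 float32, mm along the optical axis (not along the pixel's ray), 0 where there is no reading), "fx", "fy", "cx", "cy" (pixels), "pose" (4x4, takes a point from camera to world coordinates); the wrist camera has in their place "T_tool_cam" (4x4, takes a point from camera to tool coordinates, whose origin is the TCP and whose axes are the tool frame's). Camera axes: x right, y down, z forward; pixel columns grow to the right and rows downward; lengths in mm; the calibration is good to about 2 mm. A picture is of the moment at which its call begins: read the wrist's pose just before it.
- robot.finish_job(): hands the job in, once; it reports no verdict.
Trained networks look in a picture, given as the dict that the camera call returned (one of the last four; its "shot" number tells which), for a name from the list of things; names that differ only in an ending like _2 or _b are one class to them, and where a whole thing is asked for, a point or a joint stands for the part that bears it (a point fixed in the world has none). Each returns a list of dicts, best first, with "score" (0 to 1); they miss things now and then, are a little off and sometimes report something else, mostly with a low value. They report only what shows in the picture. A call takes as long as a camera call. They do not tell look-alikes from the thing itself.
- robot.boxes_of(thing, picture): "box" ([left, top, right, bottom] in pixels, round what is visible of it).
- robot.regions_of(thing, picture): "pixels" (480x640 bool, what is visible of it) and "box" ([left, top, right, bottom] in pixels, round what is visible of it).
- robot.mark_of(thing, picture): "position" ([column, row] in pixels: a listed point, or the origin of a listed thing).
The state is a dict: "t": time; "joint_positions": joint angles; "qd": joint speeds; "joint_efforts": joint torques, N m; "tool_pos": TCP position; "tcp_rot": TCP orientation; "contact_force": force on the tool from outside, world axes, zero at the start; "moment": the same for the moment, N m; "width": opening from 0.0 (shut) to 1.0 (fully open).
Only numpy, scipy, OpenCV 4.12 (cv2) and the standard library are available. Lean on these libraries where they do the work, as an engineer would, in place of code of your own. Each camera call takes 0.05 s, during which the arm holds its last target.

TASK

With the fingertips, push the brass tray along the counter until it rests against the front of the chocolate dispenser's wooden block, under the gutter's lip. Then press the lever's paddle down and keep it down until all three chocolates have rolled into the tray, and let it come back up so that the gate shuts. Do not lift the tray, do not touch the chocolates, and leave the cake, mug and jar where they are.

Things in the scene. Friction and masses are not known exactly. Their poses are not given: they have to be found in the camera images.
- dispenser: Chocolate dispenser, fixed to the counter. Origin: on the counter, mid-width at the foot of the flat front face of its dark wooden block (64 wide along x, from y = 0 back to y = -135, 78 high). +y points out of that face, the way the chocolates pour; z is up; the paddle is on the -x side. A steel post (16 wide, 146 high) at x = -90, y = -12 carries the lever; nothing at counter level passes the front face.
- lip (a point): Middle of the floor at the low end of the open aluminium gutter on the block: x = 0, y = +30 of the dispenser, 75 above the counter, overhanging the block's front face. The gutter is 170 long, 36 wide inside, walls 22 high, slopes down to +y at 0.2 rad; its walls reach 130 high at the back.
- lever (a joint): Rocking lever: steel bar along the dispenser's x at y = +37.5, pivot at x = -90, 135 high. 0 = gate shut (rest), 0.42 = end stop, fully open. Pressing the paddle on its -x end raises the gate plate (44 wide, 52 high) on its other end, across the lip. Chocolates pass above about 0.33. A spring returns it: about 4.5 N on the paddle to start, 7 N at the end stop.
- paddle (a point): Centre of the top face of the wooden paddle, a 40 x 40 square pad, 6 thick, 90 from the lever's pivot. At rest it is level, 145 above the counter, at x = -180, y = +37.5 of the dispenser; at the end stop it is about 37 lower and tilted 0.42 rad.
- tray: Brass tray, loose, about 0.35 kg: open box 130 (x) by 120 (y) outside, walls 30 high, 3 thick. Origin: centre of its underside. At the start it stands 50 to 100 clear of the block's front face, on its +y side, its sides within 0.12 rad of the block's. Pushed home, its -y wall lies against the front face (origin at y = +60 of the dispenser) with the gutter's lip over it.
- cake: Cake on a gold board, 156 across, 66 high (berries on top); origin at centre of underside. It is only standing about: leave it where it is.
- cup: White mug, 66 across, 60 high, about 140 to 160 from the dispenser's centre line on its +x side; origin at centre of underside. It is only standing about: leave it where it is.
- jar: Amber glass jar, 64 across, 100 high; origin at centre of underside. It is only standing about: leave it where it is.
- choc0: Chocolate ball, 30 across, 20 g, in the gutter: lowest, lying against the gate. Never to be touched by the robot. Use point choc0_center for its place.
- choc0_center (a point): Centre of chocolate ball choc0 (lowest, lying against the gate at the start).
- choc1: Chocolate ball, 30 across, 20 g, in the gutter: middle. Never to be touched by the robot. Use point choc1_center for its place.
- choc1_center (a point): Centre of chocolate ball choc1 (middle at the start).
- choc2: Chocolate ball, 30 across, 20 g, in the gutter: highest. Never to be touched by the robot. Use point choc2_center for its place.
- choc2_center (a point): Centre of chocolate ball choc2 (highest at the start).
Things that resemble listed ones, but are neither listed nor needed, are in the scene too. Several things have the shape of the tray; the one meant has the colours described above.

How it is judged:
By the outcome, as a careful person would: the job done as asked, in the order asked, and still so for the second after the job is handed in, with the robot touching nothing.
It also fails if it takes over 51 s, if anything falls off the work surface, if the arm or the gripper's body presses on something with over 40 N, if the wrist force passes 120 N, or if a joint passes its speed limit or range.

## Working session

There is one attempt and no reset: what is moved stays moved. The work goes in short steps, Python scripts to look and compute and a tool call to move; the robot and the scene stay as the last step left them, time stands still between calls to the robot, and variables do not carry over. Pictures are saved under pics/ and viewed, and the job is handed in when it is done.

Besides the shell and the picture viewer there is one more tool, called after ">>>" by a JSON object that holds its "method" and its "body", one argument or row to a line. servo_tool: Moves the arm, as the interface text tells. Its arguments: {"type":"object","properties":{"rows":{"type":"array","items":{"type":"array","items":{"type":"number","minimum":-1,"maximum":1}}},"force":{"type":"number"}},"required":["rows"]}

```bash
mkdir -p pics; cat > h.py <<'E'
import numpy as np, cv2
from bench import robot
def save(f,n,crop=None,s=1):
    im=f["frame"][:,:,::-1].copy()
    if crop: im=im[crop[1]:crop[3],crop[0]:crop[2]]
    if s!=1: im=cv2.resize(im,None,fx=s,fy=s,interpolation=cv2.INTER_CUBIC)
    cv2.imwrite("pics/"+n+".png",im)
def cloud(f,pose=None):
    P=f["pose"] if pose is None else pose
    z=f["range_z"].astype(float); v,u=np.mgrid[0:480,0:640]
    p=np.stack([(u-f["cx"])*z/f["fx"],(v-f["cy"])*z/f["fy"],z],-1)
    w=p@np.array(P)[:3,:3].T+np.array(P)[:3,3]; w[z<=0]=np.nan
    return w
def proj(f,X):
    P=np.linalg.inv(np.array(f["pose"])); c=P[:3,:3]@np.array(X)+P[:3,3]
    return c[0]/c[2]*f["fx"]+f["cx"],c[1]/c[2]*f["fy"]+f["cy"]
E
python3 - <<'E'
from h import *
s=robot.observe(); print({k:np.round(v,3).tolist() for k,v in s.items()})
for n in("top","side"):
    f=robot.grab_frame(n); save(f,n+"0"); w=cloud(f)
    np.savez("pics/"+n+"0.npz",w=w,im=f["frame"])
    print(n,np.round(f["pose"],3).tolist(),f["fx"])
    for t in("dispenser","lip","lever","paddle","tray","cake","cup","jar","choc0_center","choc2_center"):
        try:
            for m in robot.mark_of(t,f)[:3]:
                c,r=m["position"]; print(t,round(m["score"],2),[round(c),round(r)],np.round(w[int(np.clip(r,0,479)),int(np.clip(c,0,639))]))
        except Exception as e: print(t,e)
E
```

```text
{'t': 0.0, 'joint_positions': [-1.211, 0.32, 1.566, -0.0, 1.257, -0.02], 'qd': [0.0, 0.001, -0.001, 0.001, 0.0, 0.001], 'joint_efforts': [-0.002, -41.246, -23.197, 0.073, 0.046, -0.0], 'tool_pos': [212.977, -533.551, 213.099], 'tcp_rot': [[0.371, -0.929, -0.001], [-0.929, -0.371, 0.002], [-0.002, -0.0, -1.0]], 'contact_force': [-0.31, -0.167, -0.947], 'moment': [0.022, -0.03, -0.044], 'width': 1.002}
top [[0.028, -0.998, 0.059, 533.982], [-1.0, -0.028, 0.0, 4.773], [0.001, -0.059, -0.998, 1207.547], [0.0, 0.0, 0.0, 1.0]] 537.304913561675
dispenser 0.75 [369, 246] [ 605. -105.   95.]
dispenser 0.57 [393, 249] [ 597. -152.  118.]
lip 0.64 [356, 246] [602. -77. 137.]
lever it knows: cake, choc, choc0_center, choc1_center, choc2_center, cup, dispenser, jar, lip, paddle, tray
tray 0.91 [299, 251] [593.  43.   3.]
tray 0.86 [418, 178] [ 766. -222.    1.]
tray 0.81 [221, 192] [721. 220.   8.]
cake 0.71 [505, 258] [ 589. -397.   66.]
cake 0.16 [362, 336] [422. -92. 142.]
cup 0.81 [338, 185] [745. -41.   1.]
cup 0.17 [390, 244] [ 609. -147.  120.]
jar 0.61 [130, 254] [573. 397.  74.]
jar 0.34
[... 246 characters left out ...]
170.966], [-0.365, 0.504, -0.783, 1094.135], [0.005, -0.84, -0.543, 882.24], [0.0, 0.0, 0.0, 1.0]] 578.5297948894652
dispenser 0.66 [328, 265] [ 610. -113.   -1.]
lip 0.98 [325, 246] [605. -76.  82.]
lip 0.67 [275, 265] [723. -21.  25.]
lip 0.33 [399, 238] [417. -79. 146.]
lever it knows: cake, choc, choc0_center, choc1_center, choc2_center, cup, dispenser, jar, lip, paddle, tray
paddle 0.93 [399, 237] [421. -88. 143.]
tray 0.95 [237, 327] [715. 211.   3.]
tray 0.79 [316, 294] [589.  27.   3.]
tray 0.77 [285, 234] [ 778. -206.    2.]
cake 0.88 [372, 212] [ 566. -367.   36.]
jar 0.94 [247, 411] [562. 451.  41.]
jar 0.65 [328, 243] [598. -71.  93.]
choc0_center 0.35 [325, 246] [606. -71.  83.]
```

View pics/top0.png

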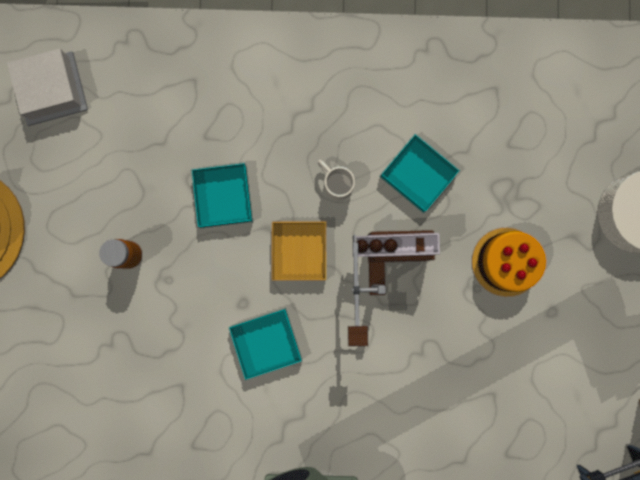

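View pics/side0.png

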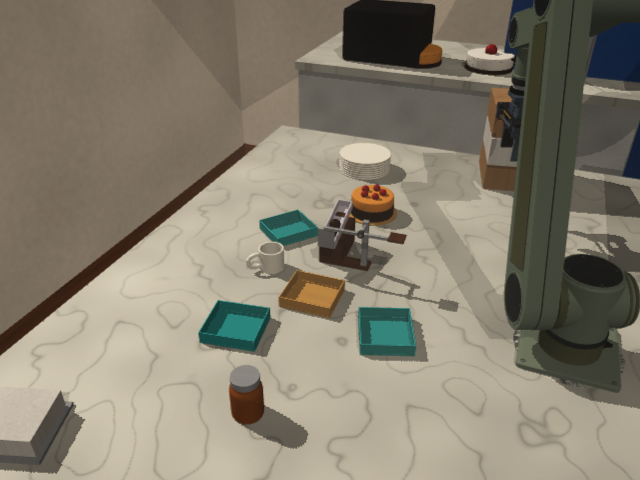

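The top view shows four tray shapes: brass at (299,250), and teal at (222,195), (419,174) and (265,345). The brass one is the tray. The dispenser's lip is near (356,246) and its paddle at (358,336). Next I'll measure the poses.

```bash
python3 - <<'E'
from h import *
f=robot.grab_frame("top"); w=cloud(f)
save(f,"crop1",(260,170,460,370),4)
hsv=cv2.cvtColor(f["frame"],cv2.COLOR_RGB2HSV)
r=robot.regions_of("tray",f)
for q in r: print("tray",q["score"],q["box"],np.median(hsv[q["pixels"]],axis=0))
q=[q for q in r if abs((q["box"][0]+q["box"][2])/2-299)<20][0]
P=w[q["pixels"]]; P=P[~np.isnan(P[:,2])]
print("zpct",np.percentile(P[:,2],[1,50,90,97,99]))
print(cv2.minAreaRect(P[(P[:,2]>22)][:,:2].astype(np.float32)),"rim");print(cv2.minAreaRect(P[:,:2].astype(np.float32)))
# gutter
x,y,z=w[...,0],w[...,1],w[...,2]
m=(x>500)&(x<660)&(y>-280)&(y<-40)&(z>60)
G=w[m]; 
for lo in(60,85,100,115): 
    g=G[G[:,2]>lo]; print(lo,len(g),cv2.minAreaRect(g[:,:2].astype(np.float32)))
# wall centreline by y slices
for yy in range(-230,-50,15):
    g=G[(abs(G[:,1]-yy)<6)&(G[:,0]>560)]; print(yy,len(g),g[:,0].min().round(1),g[:,0].max().round(1),g[:,2].max().round(0))
m=(x>380)&(x<460)&(y>-140)&(y<-40)&(z>120)
p=w[m];print("paddle",len(p),p.mean(0),cv2.minAreaRect(p[:,:2].astype(np.float32)))
m=(x>460)&(x<600)&(y>-110)&(y<-50)&(z>120)
p=w[m];
for xx in range(450,620,15):
    g=w[(abs(x-xx)<7)&(y>-110)&(y<-40)&(z>118)]; 
    if len(g): print(xx,len(g),g.mean(0).round(1),g[:,1].min().round(),g[:,1].max().round())
E
```

```text
tray 0.8 [189.1, 160.6, 249.9, 232.7] [ 89. 233. 117.]
tray 0.7 [376.7, 138.7, 457.8, 213.9] [ 89. 233. 118.]
tray 0.67 [268.9, 222.8, 324.9, 282.2] [ 19. 186. 156.]
zpct [-3.08274586  2.57347114 25.82653681 30.19902088 31.75414009]
((592.2327270507812, 42.188480377197266), (128.06719970703125, 119.26862335205078), 1.5907155275344849) rim
((591.0607299804688, 42.21571731567383), (130.3501434326172, 119.2742691040039), 1.5149098634719849)
60 2766 ((572.5914916992188, -157.52940368652344), (132.1320343017578, 182.55406188964844), 4.422149658203125)
85 2007 ((565.7723388671875, -157.47674560546875), (122.47537994384766, 179.0545654296875), 3.0238471031188965)
100 1459 ((565.8440551757812, -157.42349243164062), (122.103271484375, 179.27540588378906), 3.210653066635132)
115 606 ((565.6620483398438, -157.1651153564453), (122.09626007080078, 178.53834533691406), 3.0928704738616943)
-230 179 577.8 642.2 129.0
-215 172 577.4 639.2 126.0
-200 174 577.0 638.8 125.0
-185 178 576.7 638.3 119.0
-170 177 574.3 638.0 117.0
-155 167 573.7 637.6 120.0
-140 206 573.3 637.2 119.0
-125 165 572.8 634.6 116.0
-110 166 572.7 634.3 115.0
-95 119 581.8 623.6 110.0
-80 107 561.6 623.3 143.0
-65 13 589.3 622.5 142.0
paddle 468 [424.49348686 -82.25785193 143.38794044] ((430.862548828125, -82.28423309326172), (56.89667892456055, 39.96808624267578), 1.8310275077819824)
450 30 [450.1 -81.1 138.1] -84.0 -78.0
465 32 [465.2 -80.3 137.7] -84.0 -76.0
480 33 [480.3 -79.3 137.7] -84.0 -75.0
495 28 [494.4 -78.2 138.1] -82.0 -75.0
510 98 [512.  -87.5 139.3] -109.0 -71.0
525 34 [524.3 -77.6 138.3] -83.0 -73.0
540 32 [540.2 -76.6 137.1] -80.0 -72.0
555 32 [555.4 -75.5 137.3] -80.0 -72.0
570 28 [569.6 -74.5 137.9] -78.0 -71.0
585 28 [585.5 -74.1 138.7] -77.0 -71.0
600 28 [599.6 -73.8 138. ] -77.0 -71.0
615 12 [615.3 -72.2 127.8] -73.0 -71.0
```

View pics/crop1.png

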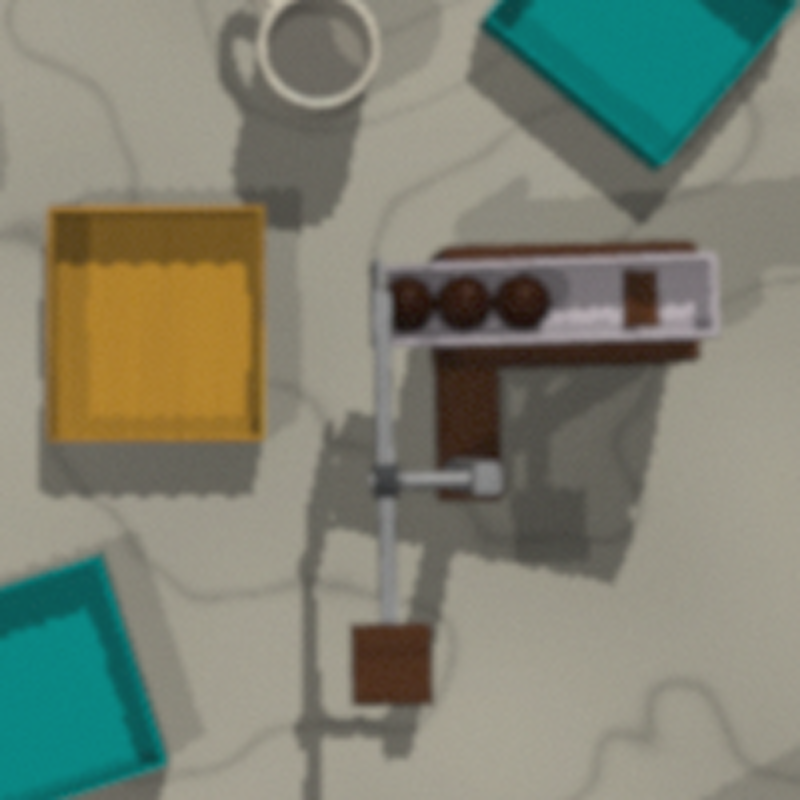

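Brass is confirmed at hue 19; the teal trays are hue 89. The dispenser origin is about (604,-111) with yaw about 0.05. The tray is at (592,42), with a 93 mm gap to the block. I'll move above the tray's +y side while turning the jaws to the dispenser's x.

```bash
cat >> h.py <<'E'
O=np.array([604.2,-110.7]); YAW=0.05
def d2w(x,y): c,s=np.cos(YAW),np.sin(YAW); return np.array([O[0]+c*x-s*y,O[1]+s*x+c*y])
def w2d(p): c,s=np.cos(YAW),np.sin(YAW); d=np.array(p[:2])-O; return np.array([c*d[0]+s*d[1],-s*d[0]+c*d[1]])
def plan(x,y,z,yaw=YAW):
    s=robot.observe(); R=np.array(s["tcp_rot"]); p=np.array(s["tool_pos"]); t=np.array([*d2w(x,y),z])
    d=R.T@(t-p)/150; a=np.arctan2(R[1,0],R[0,0]); da=(yaw-a+np.pi/2)%np.pi-np.pi/2
    print("t",round(s["t"],2),"disp",w2d(p).round(1),"z",p[2].round(1),"yaw",round(a,3),"F",np.round(s["contact_force"],1),"w",round(s["width"],2))
    print("need",d.round(3),"turn",round(-da/np.pi,3),"n calls",abs(d).max().round(2))
E
python3 -c "
from h import *
plan(-4,255,214)"
```

```text
t 1.1 disp [-411.7 -403.3] z 214.0 yaw -1.191 F [-0.3  0.4 -0.2] w 1.0
need [-3.272 -3.993 -0.   ] turn -0.395 n calls 3.99
```

>>> {"method": "servo_tool", "body": {
  "rows": [
    [0,-0.82,-1,0,-0.395],
    [0,-0.82,-1,0,-0.395],
    [0,-0.82,-1,0,-0.395],
    [0,-0.82,-1,0,-0.395],
    [0,-0.82,-1,0,-0.395],
    [0,-0.82,-1,0,-0.395],
    [0,-0.82,-1,0,-0.395],
    [0,-0.82,-1,0,-0.395],
    [0,-0.82,-1,0,-0.395]
  ]
}}

```text
t: 2.0
tool_pos: [307.0, -364.1, 214.1]
tcp_rot: [[0.999, 0.054, 0.0], [0.054, -0.999, -0.0], [0.0, 0.0, -1.0]]
contact_force: [0.0, 0.3, -0.4]
width: 1.0
```

```bash
python3 -c "
from h import *
plan(-4,255,214)"
```

```text
t 2.0 disp [-309.5 -238.3] z 214.1 yaw 0.054 F [ 0.   0.3 -0.4] w 1.0
need [ 2.049 -3.281 -0.   ] turn 0.001 n calls 3.28
```

>>> {"method": "servo_tool", "body": {
  "rows": [
    [0,0.65,-1,0,0],
    [0,0.65,-1,0,0],
    [0,0.65,-1,0,0],
    [0,0.65,-1,0,0]
  ]
}}

```text
t: 2.4
tool_pos: [397.3, -206.5, 214.3]
tcp_rot: [[0.998, 0.055, 0.001], [0.055, -0.998, 0.0], [0.001, -0.0, -1.0]]
contact_force: [0.7, -0.4, -0.4]
width: 0.999
```

>>> {"method": "servo_tool", "body": {
  "rows": [
    [0,0.65,-1,0,0],
    [0,0.65,-1,0,0],
    [0,0.65,-1,0,0],
    [0,0.65,-1,0,0]
  ]
}}

```text
t: 2.8
tool_pos: [487.6, -48.6, 214.6]
tcp_rot: [[0.998, 0.057, 0.002], [0.057, -0.998, 0.001], [0.002, -0.001, -1.0]]
contact_force: [-0.5, -0.3, 0.6]
width: 0.995
```

>>> {"method": "servo_tool", "body": {
  "rows": [
    [0,0.65,-1,0,0],
    [0,0.65,-1,0,0],
    [0,0.65,-1,0,0],
    [0,0.65,-1,0,0]
  ]
}}

```text
t: 3.2
tool_pos: [577.6, 110.0, 214.8]
tcp_rot: [[0.998, 0.059, 0.003], [0.059, -0.998, 0.002], [0.003, -0.002, -1.0]]
contact_force: [0.1, -0.5, -0.8]
width: 0.999
```

```bash
python3 -c "
from h import *
plan(-4,255,12)"
```

```text
t 3.2 disp [-15.5 221.7] z 214.8 yaw 0.059 F [ 0.1 -0.5 -0.8] w 1.0
need [ 0.075 -0.219  1.353] turn 0.003 n calls 1.35
```

>>> {"method": "servo_tool", "body": {
  "rows": [
    [0,0.075,-0.22,0.3,0.003],
    [0,0.075,-0.22,0.6,0.003],
    [0,0.075,-0.22,0.9,0.003],
    [0,0.075,-0.22,0.9,0.003]
  ]
}}

```text
t: 3.6
tool_pos: [582.3, 143.1, 73.5]
tcp_rot: [[0.999, 0.051, -0.011], [0.051, -0.999, -0.002], [-0.012, 0.001, -1.0]]
contact_force: [-0.7, -0.7, 0.5]
width: 0.998
```

```bash
python3 -c "
from h import *
plan(-4,255,12)
f=robot.grab_frame('side');save(f,'s1',(200,180,460,400),3)
plan(-4,255,12)"
```

```text
t 3.6 disp [ -9.2 254.6] z 73.5 yaw 0.051 F [-0.7 -0.7  0.5] w 1.0
need [ 0.04  -0.003  0.409] turn 0.0 n calls 0.41
t 3.65 disp [ -6.2 254.8] z 77.5 yaw 0.05 F [ 0.9 -0.1  1.1] w 1.0
need [ 0.017 -0.001  0.436] turn 0.0 n calls 0.44
```

View pics/s1.png

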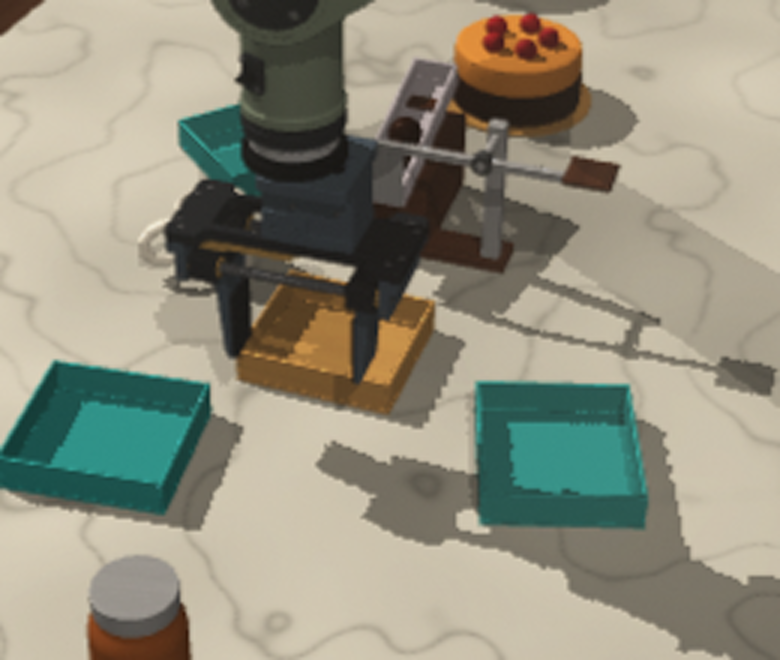

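The fingers are beyond the tray's +y wall, clear of both teal trays. I'll lower them now.

>>> {"method": "servo_tool", "body": {
  "rows": [
    [0,0.017,0,0.2,0],
    [0,0.017,0,0.35,0],
    [0,0.017,0,0.43,0],
    [0,0.017,0,0.43,0],
    [0,0.017,0,0.43,0]
  ]
}}

```text
t: 4.15
tool_pos: [589.1, 143.7, 15.0]
tcp_rot: [[0.999, 0.05, -0.001], [0.05, -0.999, 0.001], [-0.0, -0.001, -1.0]]
contact_force: [0.5, -0.0, -0.0]
width: 1.002
```

```bash
python3 -c "
from h import *
plan(-4,136,13)"
```

```text
t 4.15 disp [ -2.4 254.9] z 15.0 yaw 0.05 F [ 0.5 -0.  -0. ] w 1.0
need [-0.011  0.793  0.012] turn -0.0 n calls 0.79
```

>>> {"method": "servo_tool", "body": {
  "rows": [
    [0,-0.01,0.06,0,0],
    [0,-0.01,0.11,0,0],
    [0,-0.01,0.15,0,0],
    [0,-0.01,0.18,0,0],
    [0,-0.01,0.21,0,0],
    [0,-0.01,0.24,0,0],
    [0,-0.01,0.27,0,0],
    [0,-0.01,0.3,0,0],
    [0,-0.01,0.33,0,0],
    [0,-0.01,0.36,0,0],
    [0,-0.01,0.39,0,0],
    [0,-0.01,0.42,0,0],
    [0,-0.01,0.45,0,0],
    [0,-0.01,0.48,0,0],
    [0,-0.01,0.51,0,0],
    [0,-0.01,0.54,0,0],
    [0,-0.01,0.57,0,0],
    [0,-0.01,0.6,0,0],
    [0,-0.01,0.63,0,0],
    [0,-0.01,0.65,0,0]
  ]
}}

```text
t: 6.15
tool_pos: [592.4, 45.8, 14.8]
tcp_rot: [[0.999, 0.05, -0.001], [0.05, -0.999, 0.001], [-0.001, -0.001, -1.0]]
contact_force: [-0.1, 3.7, 3.3]
width: 0.998
```

```bash
python3 -c "
from h import *
plan(-4,136,13)
f=robot.grab_frame('side');save(f,'s2',(200,180,460,400),3)
f=robot.grab_frame('top');save(f,'t2',(220,150,460,330),3)"
```

```text
t 6.15 disp [ -4.  156.9] z 14.8 yaw 0.05 F [-0.1  3.7  3.3] w 1.0
need [-0.     0.139  0.012] turn -0.0 n calls 0.14
```

View pics/s2.png

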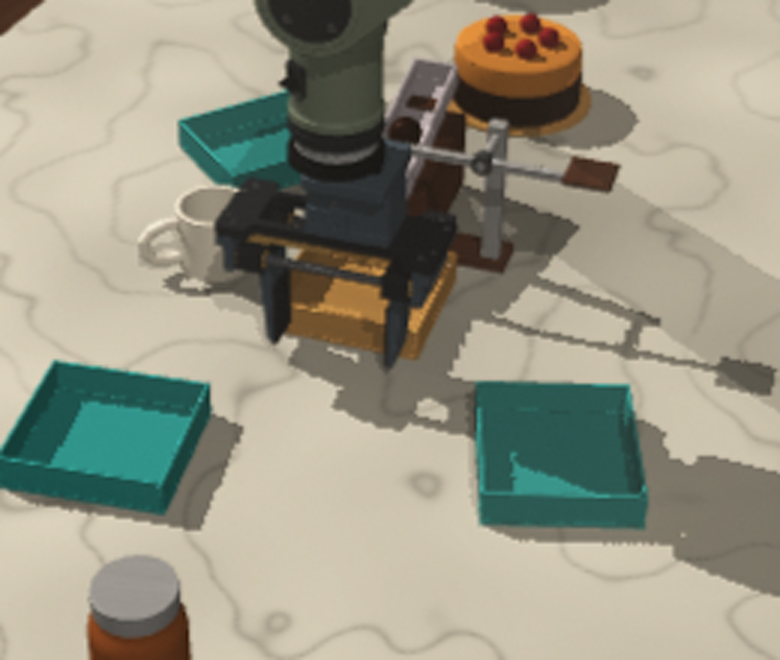

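View pics/t2.png

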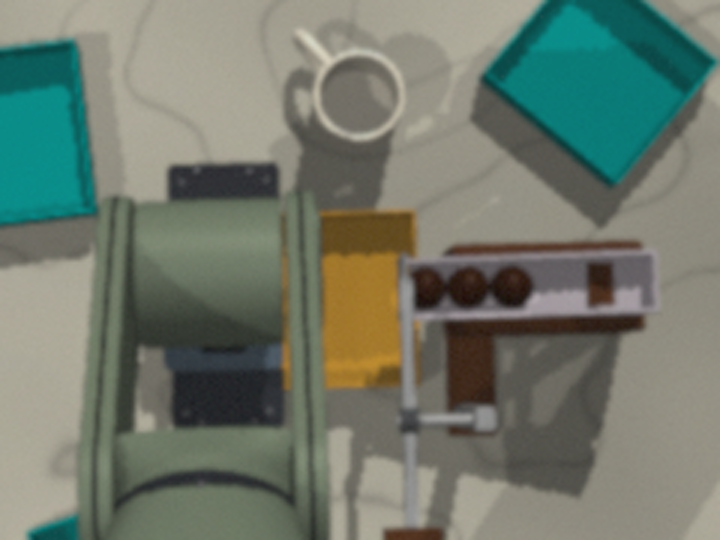

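The tray is sliding straight. It has about 21 mm left to go, so I'll continue slowly and watch the force.

>>> {"method": "servo_tool", "body": {
  "rows": [
    [0,0,0.03,0,0],
    [0,0,0.05,0,0],
    [0,0,0.07,0,0],
    [0,0,0.09,0,0],
    [0,0,0.1,0,0],
    [0,0,0.11,0,0],
    [0,0,0.12,0,0],
    [0,0,0.13,0,0],
    [0,0,0.13,0,0]
  ]
}}

```text
t: 7.15
tool_pos: [593.2, 25.6, 14.6]
tcp_rot: [[0.999, 0.05, -0.001], [0.05, -0.999, -0.0], [-0.001, 0.0, -1.0]]
contact_force: [-0.5, 1.3, 1.1]
width: 1.003
```

```bash
python3 -c "
from h import *
plan(-4,136,13)"
```

```text
t 7.15 disp [ -4.2 136.7] z 14.6 yaw 0.05 F [-0.5  1.3  1.1] w 1.0
need [0.001 0.004 0.01 ] turn 0.0 n calls 0.01
```

Not yet at the wall by force, so I'll creep on until contact.

>>> {"method": "servo_tool", "body": {
  "rows": [
    [0,0,0.007,0,0],
    [0,0,0.014,0,0],
    [0,0,0.02,0,0],
    [0,0,0.025,0,0]
  ]
}}

```text
t: 7.55
tool_pos: [593.3, 25.0, 14.7]
tcp_rot: [[0.999, 0.049, -0.001], [0.049, -0.999, 0.005], [-0.001, -0.005, -1.0]]
contact_force: [-0.2, 15.4, 1.7]
width: 1.002
```

```bash
python3 -c "
from h import *
plan(-4,136,13)"
```

```text
t 7.55 disp [ -4.1 136. ] z 14.7 yaw 0.049 F [-0.2 15.4  1.7] w 1.0
need [0.001 0.    0.011] turn -0.0 n calls 0.01
```

The force rose to 15 N at y=136, so the tray is home. I'll back off and rise.

>>> {"method": "servo_tool", "body": {
  "rows": [
    [0,0,-0.1,0,0],
    [0,0,-0.3,0,0],
    [0,0,-0.4,-0.2,0],
    [0,0,-0.4,-0.5,0],
    [0,0,-0.4,-0.8,0],
    [0,0,-0.4,-1,0],
    [0,0,-0.4,-1,0]
  ]
}}

```text
t: 8.25
tool_pos: [593.4, 84.4, 170.1]
tcp_rot: [[0.999, 0.049, 0.009], [0.049, -0.999, 0.005], [0.009, -0.004, -1.0]]
contact_force: [-0.0, 0.2, -0.0]
width: 1.003
```

```bash
python3 - <<'E'
from h import *
plan(-180,37.5,200)
f=robot.grab_frame('side');save(f,'s3',(230,180,460,350),3.4)
f=robot.grab_frame('top');save(f,'t3',(220,150,460,330),3)
w=cloud(f)
hsv=cv2.cvtColor(f["frame"],cv2.COLOR_RGB2HSV)
m=(hsv[...,0]>14)&(hsv[...,0]<24)&(hsv[...,1]>120)&(w[...,2]>23)&(w[...,2]<40)&(abs(w[...,0]-600)<100)&(abs(w[...,1]+40)<120)
P=w[m];q=P[:,:2].astype(np.float32);print(len(q),cv2.minAreaRect(q))
d=np.array([w2d(p) for p in q]);print(np.percentile(d,[1,99],axis=0))
E
```

```text
t 8.25 disp [ -1.1 195.4] z 170.1 yaw 0.049 F [-0.   0.2 -0. ] w 1.0
need [-1.19   1.053 -0.215] turn -0.0 n calls 1.19
228 ((598.4249267578125, -52.86042022705078), (128.7827911376953, 123.03291320800781), 3.7386624813079834)
[[-6.75830200e+01 -3.86701048e-02]
 [ 6.11239042e+01  1.18793260e+02]]
```

View pics/s3.png

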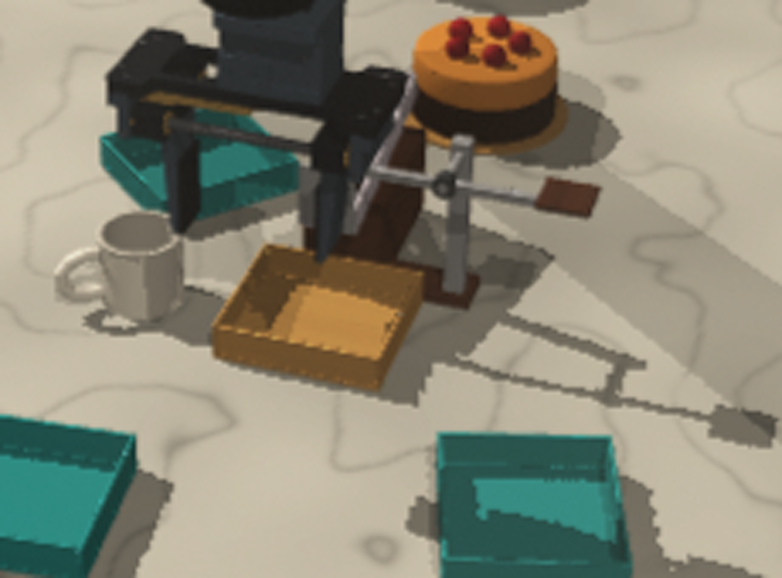

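View pics/t3.png

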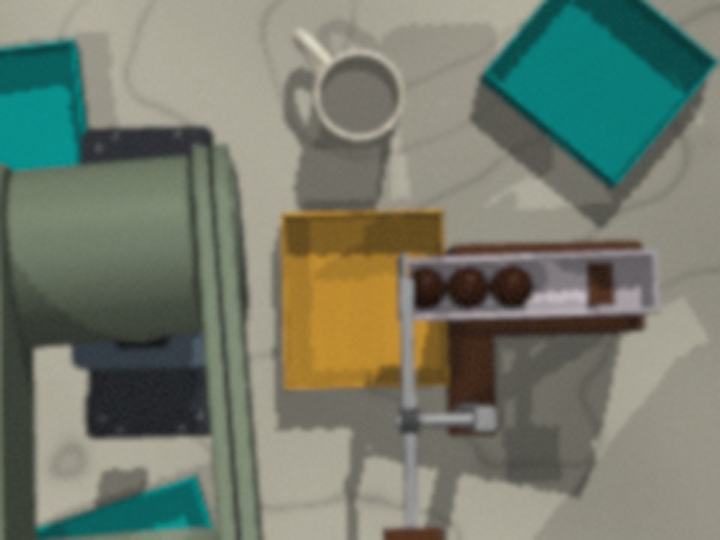

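The tray sits flush against the block's front face, with extents y 0 to 119 and x -68 to 61 in the dispenser frame, and the lip is over it. The mug and the teal trays haven't moved. Next I'll shut the fingers and go above the paddle.

>>> {"method": "servo_tool", "body": {
  "rows": [
    [1,-0.2,0.15,-0.2,0],
    [1,-0.6,0.5,-0.2,0],
    [1,-0.9,0.8,-0.2,0],
    [1,-0.9,0.8,-0.2,0],
    [1,-0.9,0.8,-0.2,0]
  ]
}}

```text
t: 8.85
tool_pos: [456.5, -45.0, 192.9]
tcp_rot: [[0.999, 0.045, -0.007], [0.045, -0.999, 0.003], [-0.007, -0.003, -1.0]]
contact_force: [0.9, -0.5, -0.6]
width: 0.595
```

```bash
python3 -c "
from h import *
plan(-187,37.5,170)"
```

```text
t 8.85 disp [-144.2   73. ] z 192.9 yaw 0.045 F [ 0.9 -0.5 -0.6] w 0.6
need [-0.283  0.238  0.154] turn -0.002 n calls 0.28
```

>>> {"method": "servo_tool", "body": {
  "rows": [
    [1,-0.283,0.238,0,-0.002],
    [1,-0.283,0.238,0.1,-0.002],
    [1,-0.283,0.238,0.15,-0.002],
    [1,-0.283,0.238,0.15,-0.002],
    [1,-0.283,0.238,0.15,-0.002],
    [1,-0.283,0.238,0.15,-0.002]
  ]
}}

```text
t: 9.45
tool_pos: [416.6, -82.1, 170.8]
tcp_rot: [[0.999, 0.053, -0.007], [0.053, -0.999, 0.003], [-0.007, -0.003, -1.0]]
contact_force: [0.4, 0.5, 0.6]
width: 0.068
```

```bash
python3 -c "
from h import *
plan(-187,37.5,108)
f=robot.grab_frame('side');save(f,'s4',(280,150,480,330),4)
f=robot.grab_frame('top');save(f,'t4',(260,170,460,370),3)"
```

```text
t 9.45 disp [-185.9   38. ] z 170.8 yaw 0.053 F [0.4 0.5 0.6] w 0.07
need [-0.005  0.004  0.418] turn 0.001 n calls 0.42
```

View pics/s4.png

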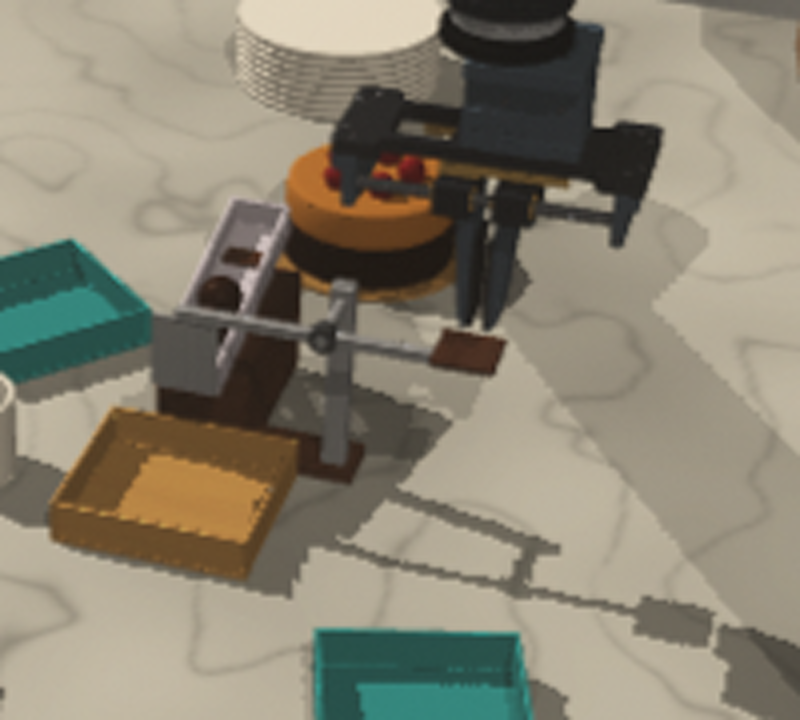

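The shut fingertips are right above the paddle at (465,350). The gutter, post and tray are clear. I'll press down.

>>> {"method": "servo_tool", "body": {
  "rows": [
    [1,0,0,0.08,0],
    [1,0,0,0.13,0],
    [1,0,0,0.16,0],
    [1,0,0,0.19,0],
    [1,0,0,0.22,0],
    [1,0,0,0.25,0],
    [1,0,0,0.28,0],
    [1,0,0,0.31,0],
    [1,0,0,0.34,0],
    [1,0,0,0.36,0],
    [1,0,0,0.38,0],
    [1,0,0,0.4,0],
    [1,0,0,0.4,0]
  ]
}}

```text
t: 10.85
tool_pos: [418.2, -82.0, 111.8]
tcp_rot: [[0.999, 0.052, -0.001], [0.052, -0.999, 0.003], [-0.001, -0.003, -1.0]]
contact_force: [1.0, 2.0, 6.3]
width: 0.001
```

```bash
python3 -c "
from h import *
plan(-187,37.5,108)
f=robot.grab_frame('side');save(f,'s5',(280,150,480,330),4)"
```

```text
t 10.85 disp [-184.3   37.9] z 111.8 yaw 0.052 F [1.  2.  6.3] w 0.0
need [-0.018  0.003  0.025] turn 0.001 n calls 0.03
```

View pics/s5.png

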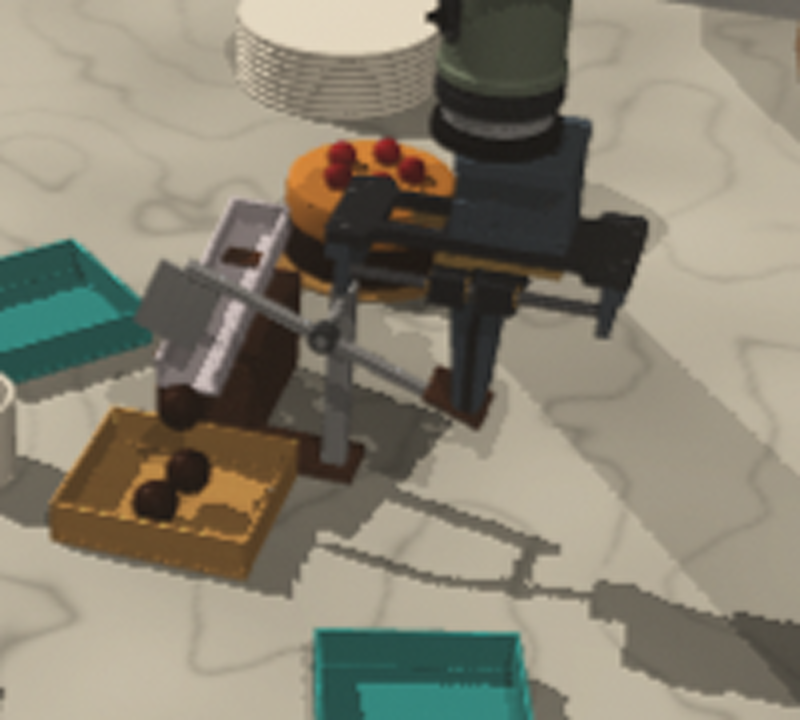

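Two chocolates are in the tray and the third is falling at (180,408). I'll hold a little longer.

>>> {"method": "servo_tool", "body": {
  "rows": [
    [1,0,0,0.01,0],
    [1,0,0,0.01,0],
    [1,0,0,0.01,0],
    [1,0,0,0.01,0],
    [1,0,0,0.01,0],
    [1,0,0,0.01,0],
    [1,0,0,0.01,0],
    [1,0,0,0.01,0],
    [1,0,0,0.01,0],
    [1,0,0,0.01,0]
  ]
}}

```text
t: 11.9
tool_pos: [418.5, -82.0, 110.9]
tcp_rot: [[0.999, 0.051, -0.0], [0.051, -0.999, 0.003], [-0.0, -0.003, -1.0]]
contact_force: [-0.8, 0.9, 6.8]
width: 0.003
```

```bash
python3 -c "
from h import *
plan(-187,37.5,170)
f=robot.grab_frame('side');save(f,'s6',(280,150,480,330),4)"
```

```text
t 11.9 disp [-184.    37.9] z 110.9 yaw 0.051 F [-0.8  0.9  6.8] w 0.0
need [-0.02   0.002 -0.394] turn 0.0 n calls 0.39
```

View pics/s6.png

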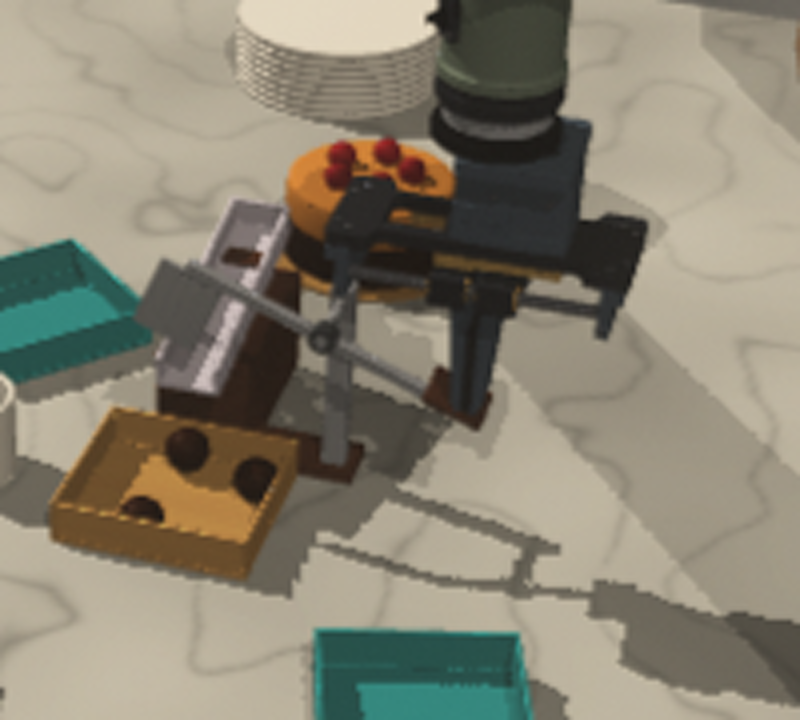

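All three chocolates are in the tray, at (187,448), (255,478) and (143,510), and the gutter is empty. I'll release the lever gently and rise clear.

>>> {"method": "servo_tool", "body": {
  "rows": [
    [1,0,0,-0.03,0],
    [1,0,0,-0.07,0],
    [1,0,0,-0.11,0],
    [1,0,0,-0.15,0],
    [1,0,0,-0.19,0],
    [1,0,0,-0.23,0],
    [1,0,0,-0.28,0],
    [1,0,0,-0.4,0],
    [1,0,0,-0.6,0],
    [1,0,0,-0.7,0],
    [1,0,0,-0.7,0],
    [1,0,0,-0.7,0],
    [1,0,0,-0.7,0],
    [1,0,0,-0.7,0],
    [1,0,0,-0.7,0]
  ]
}}

```text
t: 13.45
tool_pos: [418.2, -82.2, 215.1]
tcp_rot: [[0.999, 0.051, -0.002], [0.052, -0.999, 0.003], [-0.002, -0.003, -1.0]]
contact_force: [-0.2, -0.6, 0.8]
width: 0.007
```

```bash
python3 - <<'E'
from h import *
plan(-187,37.5,215)
f=robot.grab_frame('side');save(f,'s7',(240,150,480,330),3.3)
f=robot.grab_frame('top');save(f,'t7')
w=cloud(f)
hsv=cv2.cvtColor(f["frame"],cv2.COLOR_RGB2HSV)
m=(hsv[...,0]>14)&(hsv[...,0]<24)&(hsv[...,1]>120)&(w[...,2]>23)&(w[...,2]<40)&(abs(w[...,0]-600)<100)&(abs(w[...,1]+40)<120)
d=np.array([w2d(p) for p in w[m]]);print(np.percentile(d,[1,99],axis=0))
for xx in range(555,620,15):
    g=w[(abs(w[...,0]-xx)<7)&(w[...,1]>-90)&(w[...,1]<-60)&(w[...,2]>118)]; print(xx,g.mean(0).round(1))
E
```

```text
t 13.45 disp [-184.3   37.8] z 215.1 yaw 0.052 F [-0.2 -0.6  0.8] w 0.01
need [-0.018  0.002  0.001] turn 0.0 n calls 0.02
[[-67.55889307  -0.26398549]
 [ 60.98113732 118.72022668]]
555 [555.4 -75.5 137.6]
570 [569.6 -74.5 138.3]
585 [585.6 -74.1 138. ]
600 [599.4 -73.7 138. ]
615 [615.3 -72.2 127.3]
```

View pics/s7.png

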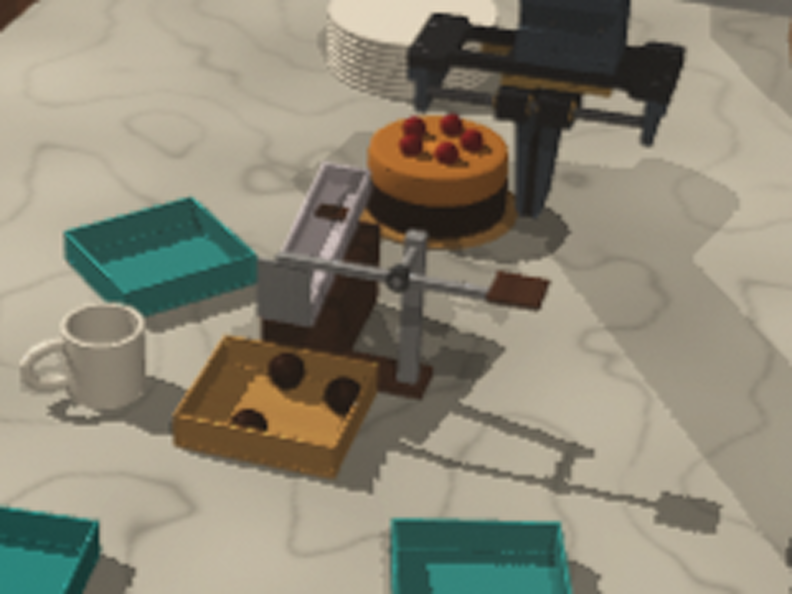

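View pics/t7.png

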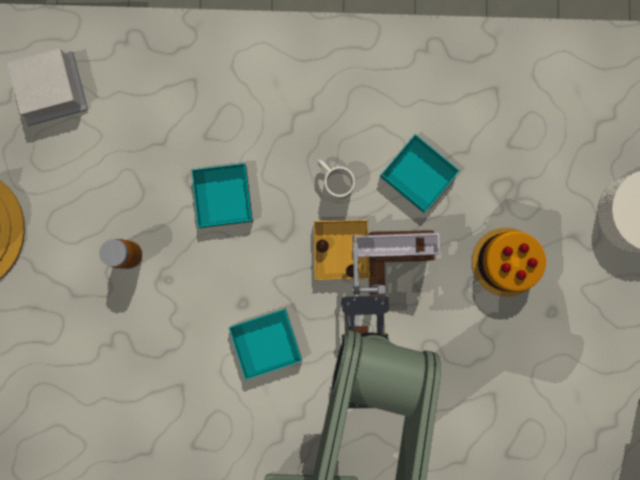

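The three chocolates are lying in the tray and the tray is flush. The lever is back to level (bar at 138, same as at the start), the gate is shut, and nothing else has moved. I'll hand the job in.

```bash
python3 -c "
from bench import robot
print(robot.finish_job())"
```

```text
the job is handed in; nothing more can be done
None
```

The job is done and handed in, at about 13.6 s of the 51 s allowed.

**Tray:** I pushed the brass tray home with the open fingertips. Contact with the block showed as 15 N at the tool. Afterwards the rim measured y = 0 to 119 in the dispenser frame, about 3 mm off the centre line, with the lip over it.

**Lever:** I pressed the paddle with the shut fingers until the gate opened, at about 7 N, and held it until all three chocolates had rolled into the tray. I then let it up slowly and raised the gripper about 70 mm clear of the paddle.

**Last checks:**
- All three chocolates are in the tray and the gutter is empty.
- The lever bar is back at its starting height (138 mm), so the gate is shut.
- The contact force was about zero.
- The cake, mug, jar and teal trays are where they were in the first picture.

No check failed or disagreed.

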